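Loosen the under-table clamp knob and take out the channel

TASK

The steel channel on the raised clamp stand is held down by a strap that is worked by the four-armed knob on the underside of the stand's table. Find out which way the knob loosens (the thread may be left-handed), back it off at least half a turn, and only then draw the channel out from under the strap and lay it in the low metal tray, the same way up, flat on the tray's floor. Leave the oil can beside the stand, the wooden block and the low round tin where they stand.

Things in the scene. Friction and masses are not known exactly. Their poses are not given: they have to be found in the camera images.
- stand: Grey clamp stand, fixed. Origin on the bench under the knob's axis; -x front (faces the robot within 0.3 rad), +y left, z up. Foot plate x -120..120, y -43..113, 10 mm thick. Table 8 mm thick, top z 100: x 10..120, y -38..108, plus a tongue in front over the knob: x -25..10, y -23..23. Only a back wall (x 87..117) is below the table. Strips 4 mm high on the table at x 88..93 and y -28..-23.
- knob_hub (a point): Hub centre of the knob under the tongue, z 77 mm, on the vertical screw axis. Its x, y, -x, -y lie along the four arms and turn with them; any angle at the start. Arms: 10 mm rods at z 77, ending in black 16 mm balls 72 mm out; hub 28 mm in diameter. The arms stick out up to 55 mm in front of and beside the tongue, where they can be pushed or pinched from above; they pass freely under the table.
- knob (a joint): Knob angle, rad: 0 = tight (start), grows as it loosens, stop at 4.4. The thread's hand is not marked: one way the knob is hard against its stop and does not move, the other way it turns against steady friction (0.15 N m, about 2.5 N at 60 mm out) and stays where it is left.
- strap (a joint): Lift of the dark gooseneck strap, m: 1.9 mm per rad of knob. In the stand's frame, mm, at lift 0: 28 wide (y -14..14); foot over the tongue x -15..40, top z 112 (stud in it to 121); riser x 20..40; nose x 20..76, z 142..154, lying 0.3 mm over the right end of the channel.
- channel: Loose H-section steel channel, 40 wide (x), 150 long (y), 42 mm high (z), 0.55 kg. Origin: centre of its underside; the upright flanges 5 mm thick are its outer sides. At the start it stands on the table along the stand's y, centre at x 65, y 53, z 100 mm in the stand's frame, its own y to the stand's -y; its left three quarters are clear of the strap. Moved 50 mm to the stand's +y it clears the nose.
- tray: Fixed low open metal tray, 210 (x) by 136 (y) by 25 mm high, walls and floor 3 mm thick. Origin: centre of its underside. It is to the left or to the right of the stand, the round tin on the other side.
- oil_can: Oil can with a spout, body 73 mm in diameter, 207 mm high, loose, behind and right of the knob. Origin: centre of its underside.
- block: Tapered wooden block standing upright, 35 (x) by 80 (y) by 150 mm high, 0.14 kg, easily tipped, in front and left of the knob. Origin: centre of its underside.
- tin: Low round lidded tin, 68 mm in diameter, 42 mm high, loose. Origin: centre of its underside.
Not all that is in view belongs to the job. What is meant by the channel is not turquoise, and is the smaller of those in its own colour.

How it is judged:
By the outcome, as a careful person would: the job done as asked, in the order asked, and still so for the second after the job is handed in, with the robot touching nothing.
It also fails if it takes over 72 s, if anything falls off the work surface, if the arm or the gripper's body presses on something with over 40 N, if the wrist force passes 120 N, or if a joint passes its speed limit or range.

ROBOT

A 6-joint arm with a two-finger parallel gripper is mounted at the origin on a cart in front of the work surface, level with it; the furniture and walls round the work are solid. World frame = base frame: x ahead of the robot, y to its left, z up, the work surface at z = 0. Lengths are in mm, angles in rad, forces in N, time in s.
With the tool pointing down it reaches from about 350 to 975 mm from the base axis. Payload 7.1 kg.
Tool frame: the origin (TCP) lies on the centre line of the jaws, within the pads' length; the fingertips stand 8 mm ahead of it and the grasp point (between the pads) lies 11 mm behind it; z points along the fingers, x is the direction in which the jaws open and shut, and the axes are right-handed (so a half turn about z gives the same grasp; the last joint's range is limited). The gripper opens to 88 mm and grips with 3 to 60 N. Pads are 20 mm wide; open, the fingers measure 115 mm over their backs; the gripper's body (75 mm by 178 mm) begins 61 mm behind the grasp point.
Start: joints at [1.29, 0.423, 1.63, -0, 1.089, -0.019], TCP at [161.731, 603.695, 230.675] pointing down, gripper open.
Joint ranges: [-3, 3], [-0.9, 2.11], [0.09, 2.58], [-1.31, 4.45], [0.11, 2.69], [-2.54, 2.54]. Speed limits (rad/s): [2.39, 2.39, 3.01, 3.14, 3.14, 3.14].

INTERFACE

Orientations are given as a rotation vector (axis times angle).
In Python, from workcell import ctrl gives the robot as it stands.
- The arm moves only by the shell command python3 -m handwheel 'ROWS'. ROWS is JSON, a list of rows, each a list of 3 entries, a list of its own where there are three numbers: the turn, a rotation vector about the tool's x, y, z in rad, then the shift along the tool's x, y, z in mm, then the opening, from 0 (shut) to 1 (fully open). In form: [[[ax, ay, az], [tx, ty, tz], jaw], ...]. A call has exactly 10 rows; each row shifts and turns the pose as measured when the row begins, along the tool's axes as they then stand; what a row does not reach is not made up. A row lasts 1/12 s, in which the tool goes at most 41.7 mm and 7.16 degrees, less where a joint would pass 70% of its speed; a pose out of reach is approached as far as the arm can. A call with a gripper value outside its range is refused whole. The fingers move at their own pace and stop on an object; the grip force is fixed at half the most. Time passes only in rows, so rows that do not move let the fingers close, or fill a call up. It gives the time, the measured TCP pose, the force and the opening at its end, in the units of the state.
- ctrl.get_obs(): the state, without advancing time (a new reading comes with each control period).
- ctrl.get_image(name): name is "scene" or "top" or "wrist"; returns a dict with "pixels" (420x560x3 uint8, red, green, blue), "camera_matrix" (3x3 intrinsics, pixels), "rvec" (rotation vector, rad) and "tvec" (3), from world to camera coordinates, as OpenCV has them. Camera axes: x right, y down, z forward; pixel columns grow to the right and rows downward; lengths in mm; the calibration is good to about 2 mm. A picture is of the moment at which its call begins. There is no depth.
- ctrl.close_job(): hands the job in, once; it reports no verdict.
Trained networks look in a picture, given as the dict that the camera call returned (one of the last four; its "shot" number tells which), for a name from the list of things; names that differ only in an ending like _2 or _b are one class to them, and where a whole thing is asked for, a point or a joint stands for the part that bears it (a point fixed in the world has none). Each returns a list of dicts, best first, with "score" (0 to 1); they miss things now and then, are a little off and sometimes report something else, mostly with a low value. They report only what shows in the picture. A call takes as long as a camera call. They do not tell look-alikes from the thing itself.
- ctrl.look_for(picture, query): "position" ([x, y, z] in mm, in the coordinates of the camera as it stood for that picture, good to about 4 mm: the middle of the surface that is visible of it).
- ctrl.spot_point(picture, query): "position" ([x, y, z] in mm, in the coordinates of the camera as it stood for that picture, good to about 4 mm: a listed point, or the origin of a listed thing).
The state is a dict: "t": time; "qpos": joint angles; "qvel": joint speeds; "joint_torque": joint torques, N m; "ee_pos": TCP position; "orientation": TCP orientation; "ft_force": force on the tool from outside, world axes, zero at the start; "moment": the same for the moment, N m; "width": finger opening in mm.
Only numpy, scipy, OpenCV 4.12 (cv2) and the standard library are available. Lean on these libraries where they do the work, as an engineer would, in place of code of your own. Each camera call takes 0.05 s, during which the arm holds its last target.

## Working session

There is one attempt and no reset: what is moved stays moved. The work goes in short steps, Python scripts to look and compute and a shell command to move; the robot and the scene stay as the last step left them, time stands still between calls to the robot, and variables do not carry over. Pictures are saved under pics/ and viewed, and the job is handed in when it is done.

```bash
ls; mkdir -p pics
cat > h.py <<'E'
import numpy as np, cv2
from scipy.spatial.transform import Rotation as R
from workcell import ctrl
def save(im,name): cv2.imwrite('pics/'+name,cv2.cvtColor(im['pixels'],cv2.COLOR_RGB2BGR))
def c2w(im,p):
    Rm=R.from_rotvec(np.ravel(im['rvec'])).as_matrix()
    return Rm.T@(np.array(p,float)-np.ravel(im['tvec']))
def proj(im,pts):
    return cv2.projectPoints(np.array(pts,float).reshape(-1,3),np.ravel(im['rvec']).astype(float),np.ravel(im['tvec']).astype(float),np.array(im['camera_matrix'],float),None)[0].reshape(-1,2)
def ray(im,uv,z):
    Rm=R.from_rotvec(np.ravel(im['rvec'])).as_matrix();c=-Rm.T@np.ravel(im['tvec'])
    d=Rm.T@np.linalg.inv(np.array(im['camera_matrix']))@np.array([uv[0],uv[1],1.])
    return c+d*(z-c[2])/d[2]
E
python3 - <<'E'
from h import *
o=ctrl.get_obs()
for k in o: print(k,np.round(o[k],3))
for n in ['scene','top','wrist']:
    im=ctrl.get_image(n); save(im,n+'0.png')
    for q in (['stand','knob_hub','channel','tray','oil_can','block','tin','strap','knob'] if n!='wrist' else []):
        for d in ctrl.spot_point(im,q)[:3] if q not in('strap','knob') else ctrl.look_for(im,q)[:2]: print(n,q,round(d['score'],2),np.round(c2w(im,d['position'])),{k:v for k,v in d.items() if k not in('score','position')})
print(ctrl.get_obs()['t'])
E
```

```text
pics
t 0.0
qpos [ 1.29   0.424  1.631 -0.     1.089 -0.019]
qvel [ 0.     0.001 -0.001 -0.001  0.001  0.   ]
joint_torque [ 0.0000e+00 -5.4461e+01 -2.7367e+01  6.4000e-02  2.3000e-02 -0.0000e+00]
ee_pos [161.572 603.193 229.91 ]
orientation [ 2.492e+00  1.912e+00 -2.000e-03]
ft_force [-0.069 -0.138 -1.742]
moment [-0.022 -0.009  0.009]
width 87.515
scene stand 0.93 [510.  14.   1.] {}
scene knob_hub 0.86 [503.  14.  77.] {}
scene channel 0.88 [801. 133.   1.] {}
scene channel 0.61 [581.  61. 102.] {}
scene channel 0.61 [783. -93.   1.] {}
scene tray 0.77 [483. 387.   2.] {}
scene oil_can 0.65 [ 635. -103.    4.] {}
scene block 0.72 [414. 206.   2.] {}
scene tin 0.88 [ 502. -392.    3.] {}
scene strap 0.59 [530.   5. 142.] {}
scene strap 0.3 [ 487. -391.   42.] {}
scene knob 0.53 [487.  -3.  81.] {}
top stand 0.82 [513.  13.  -0.] {}
top knob_hub 0.71 [410. 206.   4.] {}
top knob_hub 0.63 [510.  16.  79.] {}
top channel 0.68 [785. -92.  -2.] {}
top channel 0.67 [583.  61. 103.] {}
top channel 0.58 [796. 134.   3.] {}
top tray 0.75 [480. 388.   4.] {}
top tray 0.33 [ 501. -395.   -4.] {}
top oil_can 0.64 [632. -99.   4.] {}
top block 0.83 [414. 206.   1.] {}
top tin 0.74 [ 501. -395.   -2.] {}
top tin 0.24 [513.  12.   3.] {}
top strap 0.88 [542.  12. 155.] {}
top knob 0.49 [475. -16.  83.] {}
1.05
```

View pics/scene0.png

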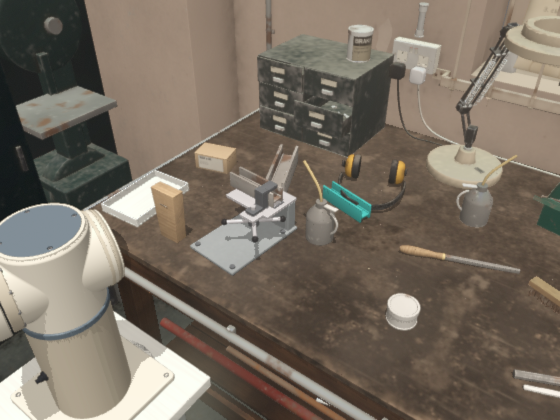

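View pics/top0.png

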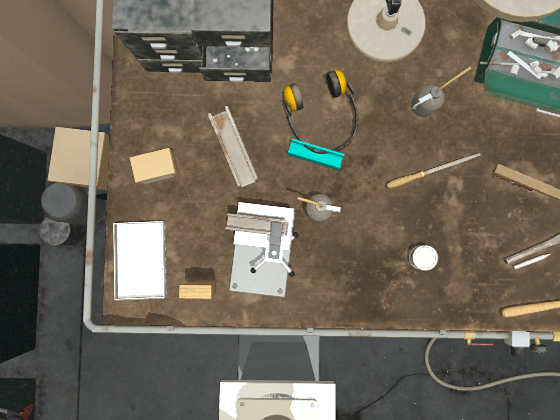

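View pics/wrist0.png

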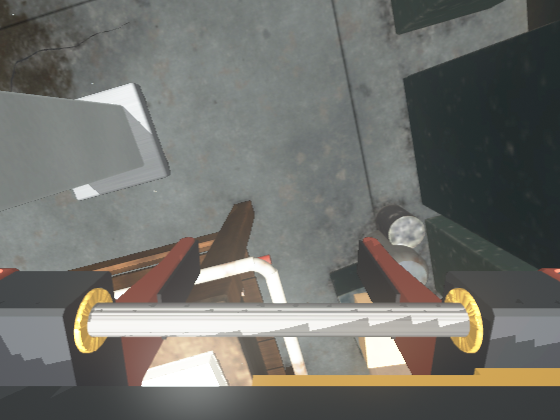

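```bash
cat > ov.py <<'E'
from h import *
def S(st,pts):
    x,y,a=st; c,s=np.cos(a),np.sin(a); p=np.array(pts,float).reshape(-1,3)
    return np.c_[x+c*p[:,0]-s*p[:,1], y+s*p[:,0]+c*p[:,1], p[:,2]]
def overlay(im,st,box,k,name,knob=None):
    I=cv2.cvtColor(im['pixels'],cv2.COLOR_RGB2BGR); x0,y0,x1,y1=box
    I=cv2.resize(I[y0:y1,x0:x1],None,fx=k,fy=k,interpolation=cv2.INTER_CUBIC)
    def pl(pts,col,cl=True):
        q=((proj(im,pts)-[x0,y0]+.5)*k).astype(np.int32); cv2.polylines(I,[q],cl,col,1)
    if st is not None:
        pl(S(st,[[-120,-43,10],[120,-43,10],[120,113,10],[-120,113,10]]),(0,0,255))
        pl(S(st,[[10,-38,100],[120,-38,100],[120,108,100],[10,108,100],[10,23,100],[-25,23,100],[-25,-23,100],[10,-23,100]]),(0,255,0))
        pl(S(st,[[45,-22,142],[85,-22,142],[85,128,142],[45,128,142]]),(255,0,0))
        if knob is not None:
            for i in range(4):
                a=knob+i*np.pi/2; pl(S((st[0],st[1],0),[[0,0,77],[72*np.cos(a),72*np.sin(a),77]]),(255,0,255),False)
    cv2.imwrite('pics/'+name,I)
E
python3 - <<'E'
from ov import *
im=ctrl.get_image('top'); 
overlay(im,None,(215,180,315,310),6,'t1.png')
im=ctrl.get_image('scene'); 
overlay(im,None,(180,135,320,275),5,'s1.png')
im=ctrl.get_image('top'); overlay(im,(511,14,-0.07),(215,180,315,310),6,'t1o.png')
print(ray(im,(231,290),10),ray(im,(283,296),10),im['camera_matrix'][0][0],im['tvec'])
E
```

```text
[402.05452808 132.30488777  10.        ] [387.87012856 -11.69622583  10.        ] 463.0616913735635 [ -19.87268684  604.07178839 1266.06338078]
```

View pics/t1.png

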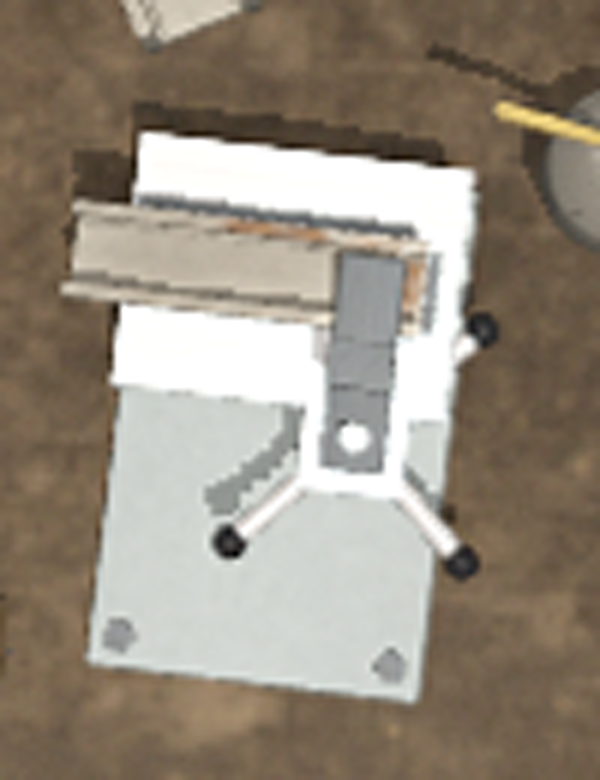

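View pics/t1o.png

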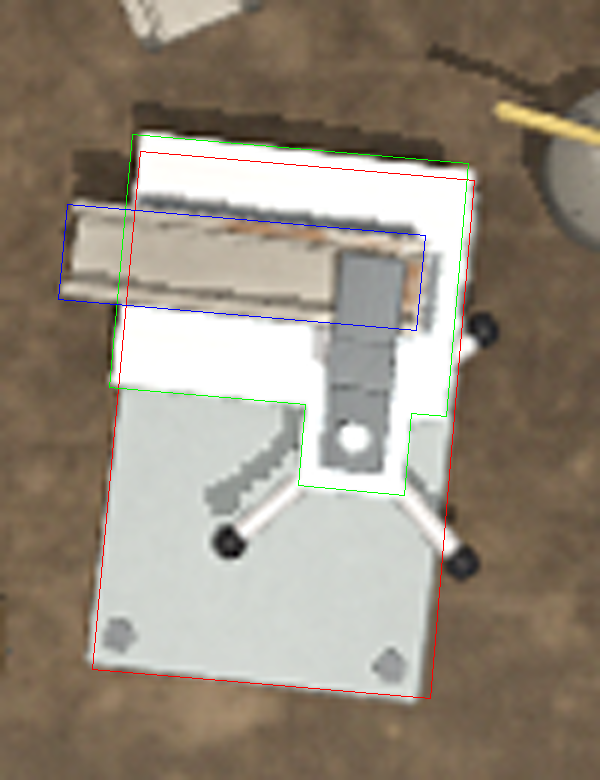

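View pics/s1.png

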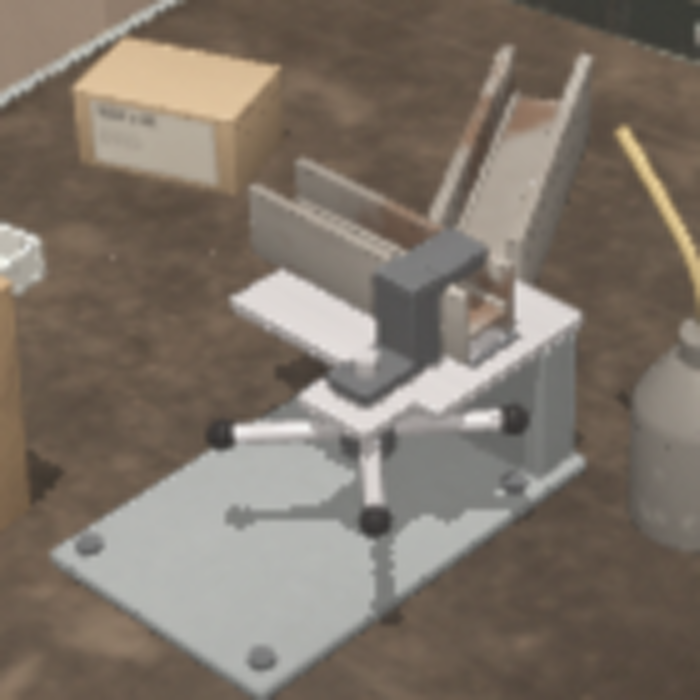

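```bash
cat > fit.py <<'E'
from ov import *
from scipy.optimize import least_squares
it=ctrl.get_image('top'); isc=ctrl.get_image('scene')
T=[([-120,113,10],(90,660)),([-120,-43,10],(415,702)),([120,108,100],(140,131)),([120,-38,100],(475,170)),([-25,-23,100],(403,497)),([10,108,100],(112,384))]
Sc=[([-120,113,10],(52,552)),([-120,-43,10],(262,697)),([120,-43,10],(585,462)),([10,108,100],(232,300)),([120,-38,100],(581,320))]
def res(st):
    a=proj(it,S(st,[p for p,_ in T]))-(np.array([q for _,q in T])/6-.5+[215,180])
    b=proj(isc,S(st,[p for p,_ in Sc]))-(np.array([q for _,q in Sc])/5-.5+[180,135])
    return np.r_[a.ravel()*2.7,b.ravel()*2.5]
r=least_squares(res,[511,14,-.08],loss='soft_l1'); print(r.x); print(np.round(r.fun.reshape(-1,2),1))
for uv in [(229,541),(463,563),(482,329)]:
    w=ray(it,np.array(uv)/6-.5+[215,180],80); d=w[:2]-r.x[:2]; print(w,np.hypot(*d),np.arctan2(d[1],d[0]))
for uv in [(221,433),(375,521),(514,418)]:
    w=ray(isc,np.array(uv)/5-.5+[180,135],77); d=w[:2]-r.x[:2]; print('s',w,np.hypot(*d),np.arctan2(d[1],d[0]))
overlay(it,r.x,(215,180,315,310),6,'t2o.png',-2.3+0); overlay(isc,r.x,(180,135,320,275),5,'s2o.png',-2.3)
E
python3 fit.py
```

```text
[ 5.10152787e+02  1.44189756e+01 -1.02277001e-01]
[[-2.6  1. ]
 [ 2.5  0.2]
 [ 0.6 -0.7]
 [ 0.3 -0.3]
 [-0.6  0.7]
 [-1.  -1. ]
 [-2.   1. ]
 [ 0.   0. ]
 [ 2.  -0.7]
 [-0.8  1. ]
 [ 1.8 -0.9]]
[462.58211112  69.24844894  80.        ] 72.5895334127694 2.2854262769859224
[454.65075995 -33.14651295  80.        ] 73.09549042101456 -2.4330461300512285
[556.98145782 -39.94448764  80.        ] 71.75172844838396 -0.8597212679666868
s [466.47554426  73.19077631  77.        ] 73.22449113223263 2.209909734598676
s [457.68809227 -30.64663551  77.        ] 69.16251520739796 -2.4319139042328075
s [561.12352696 -37.51680685  77.        ] 72.76909934163912 -0.794775745090665
```

```bash
cat > plan.py <<'E'
from ov import *
ST=(510.2,14.4,-0.102)
def plan(wps, rowlist, jaw):
    """wps: list of (x,y,z,yaw or None) world, yaw = angle of tool x in world, tool down. rowlist: rows per leg"""
    o=ctrl.get_obs(); p=np.array(o['ee_pos']); Rm=R.from_rotvec(o['orientation'])
    print('t',o['t'],'p',np.round(p,1),'yaw',round(np.arctan2(*Rm.as_matrix()[[1,0],0]),3),'f',np.round(o['ft_force'],1),'w',o['width'],'q',np.round(o['qpos'],2))
    for (x,y,z,yaw),n in zip(wps,rowlist):
        c,s=np.cos(yaw),np.sin(yaw)
        Rt=R.from_matrix(np.array([[c,s,0],[s,-c,0],[0,0,-1]]))
        rv=(Rm.inv()*Rt).as_rotvec(); pt=np.array([x,y,z]); 
        for i in range(n):
            d=(pt-p)/n if i==0 else d
            print('[%s,%s,%s],'%(list(np.round(rv/n,3)),list(np.round(Rm.inv().apply(d),1)),jaw))
            Rm=Rm*R.from_rotvec(rv/n)
        p=pt
def stw(x,y): return S(ST,[[x,y,0]])[0][:2]
E
python3 - <<'E'
from plan import *
o=ctrl.get_obs(); print(np.round(R.from_rotvec(o['orientation']).as_matrix(),3))
# contact geometry: rod angle (stand) th, finger half 13.5(y) x 10(x); offset
import math
for deg in [128,136.5,150,170,190,210,230,245,255,262]:
    th=math.radians(deg); u=np.array([math.cos(th),math.sin(th)]); n=np.array([u[1],-u[0]]) # behind for CCW
    h=5+abs(n[0])*10+abs(n[1])*13.5
    c=52*u+n*h; print(deg,np.round(c,1),np.round(stw(*c),1))
E
```

```text
[[ 0.259  0.966 -0.   ]
 [ 0.966 -0.259 -0.   ]
 [-0.    -0.    -1.   ]]
128 [-15.3  54. ] [500.5  69.7]
136.5 [-22.8  51.5] [492.8  68. ]
150 [-34.2  44.8] [480.8  62.4]
170 [-47.7  28.8] [465.6  47.9]
190 [-54.7  10.7] [456.9  30.6]
210 [-55.9  -7.2] [453.9  12.9]
230 [-49.8 -26.1] [458.   -6.5]
245 [-39.9 -38.8] [466.6 -20.1]
255 [-31.  -45.5] [474.7 -27.7]
262 [-23.9 -49.2] [481.5 -32.1]
```

Run:
```python
from plan import *
x,y=stw(-24,64); print(x,y)
plan([(x,y,225,1.469)],[18],0)
```

```text
492.84142612928827 80.51111792410596
t 1.3 p [161.7 603.7 230.7] yaw 1.309 f [-0.1  0.6 -0. ] w 87.50224674930563 q [ 1.29  0.42  1.63  0.    1.09 -0.02]
[[np.float64(-0.0), np.float64(0.0), np.float64(-0.009)],[np.float64(-23.3), np.float64(25.3), np.float64(0.3)],0],
[[np.float64(-0.0), np.float64(0.0), np.float64(-0.009)],[np.float64(-23.5), np.float64(25.1), np.float64(0.3)],0],
[[np.float64(-0.0), np.float64(0.0), np.float64(-0.009)],[np.float64(-23.8), np.float64(24.9), np.float64(0.3)],0],
[[np.float64(-0.0), np.float64(0.0), np.float64(-0.009)],[np.float64(-24.0), np.float64(24.7), np.float64(0.3)],0],
[[np.float64(-0.0), np.float64(0.0), np.float64(-0.009)],[np.float64(-24.2), np.float64(24.4), np.float64(0.3)],0],
[[np.float64(-0.0), np.float64(0.0), np.float64(-0.009)],[np.float64(-24.4), np.float64(24.2), np.float64(0.3)],0],
[[np.float64(-0.0), np.float64(0.0), np.float64(-0.009)],[np.float64(-24.6), np.float64(24.0), np.float64(0.3)],0],
[[np.float64(-0.0), np.float64(0.0), np.float64(-0.009)],[np.float64(-24.8), np.float64(23.8), np.float64(0.3)],0],
[[np.float64(-0.0)
[... 441 characters left out ...]
,0],
[[np.float64(-0.0), np.float64(0.0), np.float64(-0.009)],[np.float64(-25.9), np.float64(22.7), np.float64(0.3)],0],
[[np.float64(-0.0), np.float64(0.0), np.float64(-0.009)],[np.float64(-26.1), np.float64(22.4), np.float64(0.3)],0],
[[np.float64(-0.0), np.float64(0.0), np.float64(-0.009)],[np.float64(-26.3), np.float64(22.2), np.float64(0.3)],0],
[[np.float64(-0.0), np.float64(0.0), np.float64(-0.009)],[np.float64(-26.5), np.float64(22.0), np.float64(0.3)],0],
[[np.float64(-0.0), np.float64(0.0), np.float64(-0.009)],[np.float64(-26.7), np.float64(21.7), np.float64(0.3)],0],
[[np.float64(-0.0), np.float64(0.0), np.float64(-0.009)],[np.float64(-26.9), np.float64(21.5), np.float64(0.3)],0],
```

```bash
sed -i "s/print('\[%s,%s,%s\],'.*/print('[[%g,%g,%g],[%.1f,%.1f,%.1f],%g],'%(*(np.round(rv\/n,3)+0),*Rm.inv().apply(d),jaw))/" plan.py
python3 -m handwheel '[[[0,0,-0.009],[-23,25,0],0],[[0,0,-0.009],[-24,25,0],0],[[0,0,-0.009],[-24,25,0],0],[[0,0,-0.009],[-24,25,0],0],[[0,0,-0.009],[-24,24,0],0],[[0,0,-0.009],[-24,24,0],0],[[0,0,-0.009],[-25,24,0],0],[[0,0,-0.009],[-25,24,0],0],[[0,0,-0.009],[-25,24,0],0],[[0,0,-0.009],[-25,23,0],0]]'
python3 - <<'E'
from plan import *
x,y=stw(-24,64); print(x,y)
plan([(x,y,200,1.469)],[9],0)
E
```

```text
t: 2.13
ee_pos: [350.2, 308.2, 230.4]
orientation: [-2.386, -2.038, -0.009]
ft_force: [0.8, 1.0, -0.5]
width: 24.5
492.84142612928827 80.51111792410596
t 2.1333 p [350.2 308.2 230.4] yaw 1.414 f [ 0.8  1.  -0.5] w 24.46752322524838 q [ 0.69  0.19  1.97  0.    0.98 -0.72]
[[0,-0.001,-0.006],[-22.5,19.6,3.3],0],
[[0,-0.001,-0.006],[-22.7,19.5,3.3],0],
[[0,-0.001,-0.006],[-22.8,19.3,3.3],0],
[[0,-0.001,-0.006],[-22.9,19.2,3.3],0],
[[0,-0.001,-0.006],[-23.0,19.0,3.3],0],
[[0,-0.001,-0.006],[-23.1,18.9,3.3],0],
[[0,-0.001,-0.006],[-23.2,18.8,3.3],0],
[[0,-0.001,-0.006],[-23.3,18.6,3.4],0],
[[0,-0.001,-0.006],[-23.5,18.5,3.4],0],
```

```bash
python3 -m handwheel '[[[0,-0.001,-0.006],[-23,20,3],0],[[0,-0.001,-0.006],[-23,20,3],0],[[0,-0.001,-0.006],[-23,19,3],0],[[0,-0.001,-0.006],[-23,19,3],0],[[0,-0.001,-0.006],[-23,19,3],0],[[0,-0.001,-0.006],[-23,19,3],0],[[0,-0.001,-0.006],[-23,19,3],0],[[0,0,-0.006],[-23,18,3],0],[[0,0,-0.006],[-23,18,3],0],[[0,0,0],[0,0,0],0]]'
python3 - <<'E'
from plan import *
x,y=stw(-24,64); print(x,y)
plan([(x,y,79,1.469)],[8],0)
im=ctrl.get_image('top');overlay(im,ST,(200,180,315,310),5,'t3.png')
E
```

```text
t: 2.97
ee_pos: [502.2, 64.1, 205.1]
orientation: [2.33, 2.099, 0.013]
ft_force: [-0.1, 0.7, -0.0]
width: -0.2
492.84142612928827 80.51111792410596
t 2.9667 p [502.2  64.1 205.1] yaw 1.467 f [-0.1  0.7 -0. ] w -0.2280613229270694 q [ 0.1   0.28  1.92  0.    0.94 -1.36]
[[0.001,0,0],[1.9,-1.5,15.8],0],
[[0.001,0,0],[1.9,-1.5,15.8],0],
[[0.001,0,0],[1.9,-1.5,15.8],0],
[[0.001,0,0],[1.9,-1.5,15.8],0],
[[0.001,0,0],[1.9,-1.4,15.8],0],
[[0.001,0,0],[1.9,-1.4,15.8],0],
[[0.001,0,0],[1.9,-1.4,15.8],0],
[[0.001,0,0],[1.9,-1.4,15.8],0],
```

View pics/t3.png

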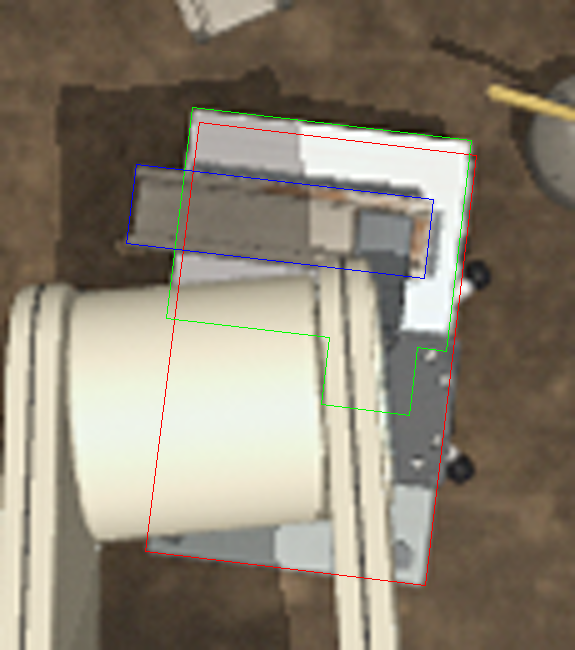

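```bash
python3 -m handwheel '[[[0,0,0],[6,-4,0],0],[[0,0,0],[6,-4,0],0],[[0,0,0],[3,-3,10],0],[[0,0,0],[0,0,20],0],[[0,0,0],[0,0,20],0],[[0,0,0],[0,0,20],0],[[0,0,0],[0,0,15],0],[[0,0,0],[0,0,8],0],[[0,0,0],[0,0,0],0],[[0,0,0],[0,0,0],0]]'
python3 - <<'E'
from plan import *
x,y=stw(-24,64); print(x,y)
plan([(x,y,79,1.469)],[1],0)
im=ctrl.get_image('scene');overlay(im,ST,(160,115,320,275),5,'s3.png')
im=ctrl.get_image('wrist');save(im,'w3.png')
E
```

```text
t: 3.85
ee_pos: [484.7, 94.3, 107.4]
orientation: [2.32, 2.114, 0.014]
ft_force: [-0.1, -0.2, 0.3]
width: 0.3
492.84142612928827 80.51111792410596
t 3.85 p [484.7  94.3 107.4] yaw 1.478 f [-0.1 -0.2  0.3] w 0.33810739770928233 q [ 0.17  0.42  2.    0.    0.71 -1.31]
[[0.009,-0.005,0.009],[-13.1,9.1,28.4],0],
```

View pics/s3.png

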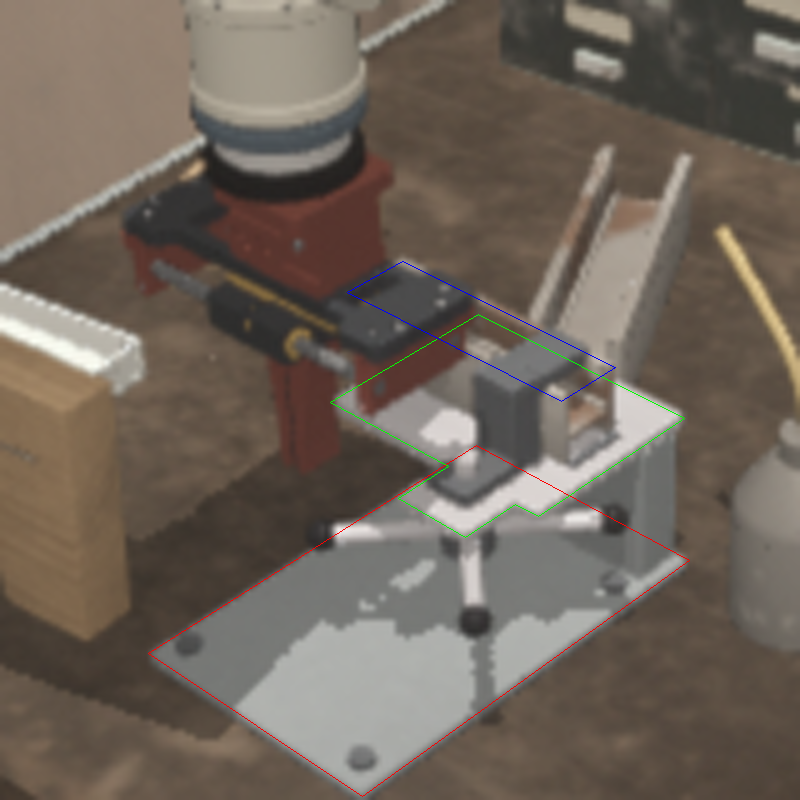

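View pics/w3.png

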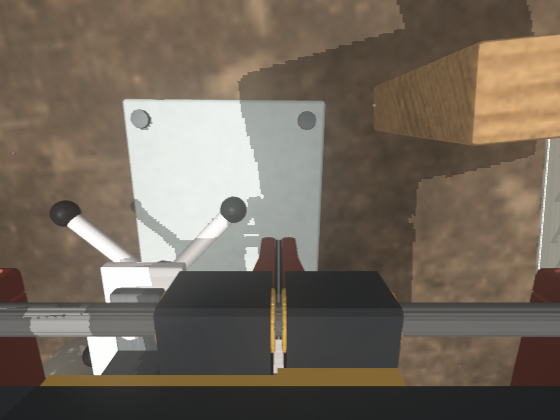

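```bash
python3 -m handwheel '[[[0,0,0],[0,4,5],0],[[0,0,0],[0,4,6],0],[[0,0,0],[0,0,6],0],[[0,0,0],[0,0,5],0],[[0,0,0],[-2,0,3],0],[[0,0,0],[-2,0,2],0],[[0,0,0],[-2,0,1],0],[[0,0,0],[-1,0,0],0],[[0,0,0],[0,0,0],0],[[0,0,0],[0,0,0],0]]'
cat >> plan.py <<'E'
def w2s(p):
    d=np.array(p[:2])-ST[:2]; c,s=np.cos(ST[2]),np.sin(ST[2]); return np.array([c*d[0]+s*d[1],-s*d[0]+c*d[1]])
E
python3 - <<'E'
from plan import *
x,y=stw(-24,64); print(x,y)
plan([(x,y,79,1.469)],[1],0)
print(w2s(ctrl.get_obs()['ee_pos']))
E
```

```text
t: 4.78
ee_pos: [496.1, 85.4, 79.7]
orientation: [2.319, 2.109, 0.023]
ft_force: [0.4, 0.4, -0.0]
width: 0.3
492.84142612928827 80.51111792410596
t 4.7833 p [496.1  85.4  79.7] yaw 1.476 f [ 0.4  0.4 -0. ] w 0.329330074765133 q [ 0.15  0.48  2.    0.    0.65 -1.33]
[[0.015,-0.006,0.007],[-5.2,-2.8,0.7],0],
[-21.21369507  69.17325884]
```

```bash
python3 -m handwheel '[[[0,0,0],[-3,-3,0],0],[[0,0,0],[-3,-3,0],0],[[0,0,0],[-2,-2,0],0],[[0,0,0],[-2,-2,0],0],[[0,0,0],[-2,-2,0],0],[[0,0,0],[-2,-2,0],0],[[0,0,0],[-2,-2,0],0],[[0,0,0],[-2,-2,0],0],[[0,0,0],[-2,-2,0],0],[[0,0,0],[-2,-2,0],0]]'
python3 - <<'E'
from plan import *
print(w2s(ctrl.get_obs()['ee_pos']),ctrl.get_obs()['ft_force'],ctrl.get_obs()['moment'])
im=ctrl.get_image('wrist');save(im,'w4.png')
E
```

```text
t: 5.62
ee_pos: [472.3, 64.7, 80.5]
orientation: [2.316, 2.107, 0.032]
ft_force: [2.6, 0.7, -2.3]
width: 0.3
[-42.84969524  46.16972631] [ 2.60969626  0.7191146  -2.26060797] [ 0.24370439 -0.44622695 -0.06598827]
```

View pics/w4.png

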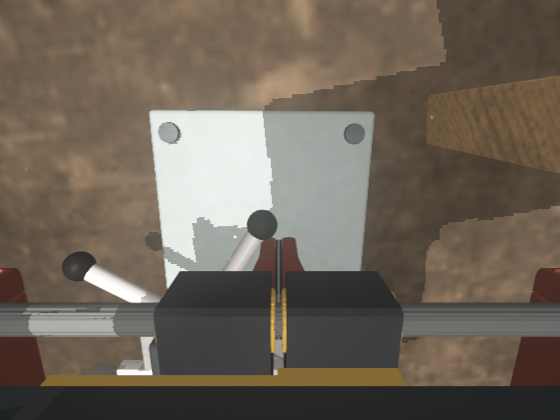

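```bash
python3 -m handwheel '[[[0,0,0],[-5,-1,0],0],[[0,0,0],[-6,-1,0.3],0],[[0,0,0],[-6,-2,0.3],0],[[0,0,0],[-6,-2,0.3],0],[[0,0,0],[-6,-2,0.3],0],[[0,0,0],[-6,-2,0.3],0],[[0,0,0],[-6,-1,0.3],0],[[0,0,0],[-6,0,0.3],0],[[0,0,0],[-5,0,0],0],[[0,0,0],[-3,0,0],0]]'
cat >> plan.py <<'E'
from scipy.optimize import brentq
def rod():
    o=ctrl.get_obs(); c=w2s(o['ee_pos'])
    def f(t):
        n=np.array([np.sin(t),-np.cos(t)]); return c@n-5-10*abs(n[0])-13.5*abs(n[1])
    ts=np.linspace(1.8,4.8,301); v=[f(t) for t in ts]
    r=[(round(np.degrees(brentq(f,ts[i],ts[i+1])),1)) for i in range(300) if v[i]*v[i+1]<0]
    print('stand xy',np.round(c,1),'r',round(np.hypot(*c),1),'z',round(o['ee_pos'][2],1),'f',np.round(o['ft_force'],1),'rod angle if touching',r)
E
python3 - <<'E'
from plan import *
rod()
E
```

```text
t: 6.5
ee_pos: [454.5, 5.8, 78.1]
orientation: [2.317, 2.106, 0.035]
ft_force: [0.7, 3.6, 0.1]
width: 0.8
stand xy [-54.5 -14.2] r 56.3 z 78.1 f [0.7 3.6 0.1] rod angle if touching [np.float64(217.4)]
```

```bash
python3 -m handwheel '[[[0,0,0],[-5,2,0],0],[[0,0,0],[-5,3,0],0],[[0,0,0],[-4,3,0],0],[[0,0,0],[-4,3,0],0],[[0,0,0],[-4,4,0],0],[[0,0,0],[-3,4,0],0],[[0,0,0],[-3,4,0],0],[[0,0,0],[-2,4,0],0],[[0,0,0],[-1,2,0],0],[[0,0,0],[0,0,0],0]]'
python3 - <<'E'
from plan import *
rod()
im=ctrl.get_image('wrist');save(im,'w5.png')
E
```

```text
t: 7.33
ee_pos: [478.1, -32.3, 76.5]
orientation: [2.323, 2.111, 0.022]
ft_force: [-1.6, 1.7, 0.4]
width: 0.3
stand xy [-27.2 -49.8] r 56.7 z 76.5 f [-1.6  1.7  0.4] rod angle if touching [np.float64(259.2)]
```

View pics/w5.png

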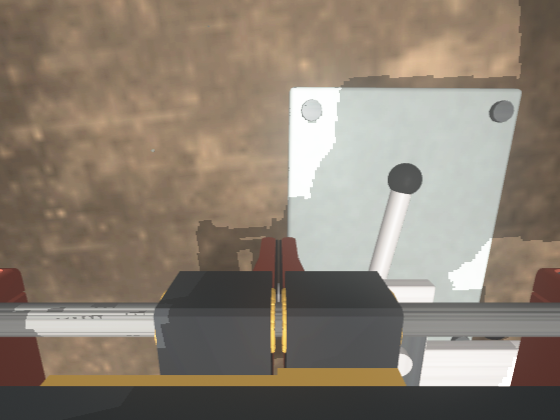

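```bash
python3 -m handwheel '[[[0,0,0],[0,-3,-4],0],[[0,0,0],[0,-4,-10],0],[[0,0,0],[0,-4,-10],0],[[0,0,0],[4,-4,-7],0],[[0,0,0],[12,-2,-2],0],[[0,0,0],[18,0,0],0],[[0,0,0],[18,0,0],0],[[0,0,0],[14,0,0],0],[[0,0,0],[7,0,0],0],[[0,0,0],[3,0,0],0]]'
python3 - <<'E'
from plan import *
rod()
E
```

```text
t: 8.22
ee_pos: [468.0, 47.7, 120.1]
orientation: [2.317, 2.103, 0.035]
ft_force: [-0.2, -0.9, -1.6]
width: 0.3
stand xy [-45.4  28.8] r 53.8 z 120.1 f [-0.2 -0.9 -1.6] rod angle if touching [np.float64(169.5)]
```

```bash
python3 -m handwheel '[[[0,0,0],[5,0,0],0],[[0,0,0],[4,0,4],0],[[0,0,0],[1,0,8],0],[[0,0,0],[0,0,8],0],[[0,0,0],[0,0,8],0],[[0,0,0],[0,0,6],0],[[0,0,0],[0,0,3],0],[[0,0,0],[0,0,1],0],[[0,0,0],[0,0,0],0],[[0,0,0],[0,0,0],0]]'
python3 - <<'E'
from plan import *
rod()
im=ctrl.get_image('wrist');save(im,'w6.png')
E
```

```text
t: 9.05
ee_pos: [468.7, 57.0, 77.4]
orientation: [2.319, 2.102, 0.032]
ft_force: [0.5, 0.6, -0.1]
width: 0.0
stand xy [-45.6  38.2] r 59.5 z 77.4 f [ 0.5  0.6 -0.1] rod angle if touching [np.float64(160.8)]
```

View pics/w6.png

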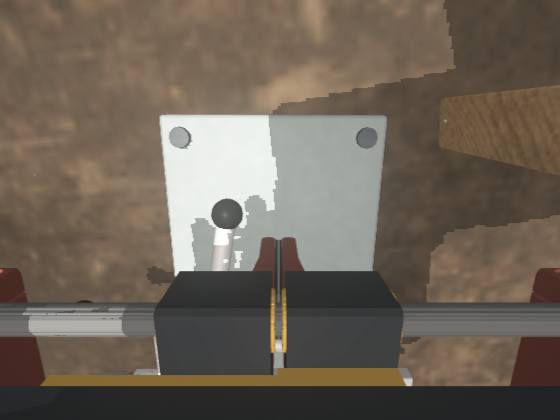

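```bash
python3 -m handwheel '[[[0,0,0],[-6,-1,0],0],[[0,0,0],[-6,-2,0],0],[[0,0,0],[-6,-2,0],0],[[0,0,0],[-6,-2,0],0],[[0,0,0],[-6,-2,0],0],[[0,0,0],[-6,-1,0],0],[[0,0,0],[-6,0,0],0],[[0,0,0],[-5,1,0],0],[[0,0,0],[-5,1,0],0],[[0,0,0],[-4,2,0],0]]'
python3 - <<'E'
from plan import *
rod()
E
```

```text
t: 9.93
ee_pos: [458.2, -1.9, 79.1]
orientation: [2.318, 2.099, 0.044]
ft_force: [0.2, 4.8, -0.3]
width: 0.4
stand xy [-50.  -21.5] r 54.5 z 79.1 f [ 0.2  4.8 -0.3] rod angle if touching [np.float64(226.5)]
```

```bash
python3 -m handwheel '[[[0,0,0],[-5,3,0],0],[[0,0,0],[-5,3,0],0],[[0,0,0],[-5,3,0],0],[[0,0,0],[-4,3,0],0],[[0,0,0],[-3,4,0],0],[[0,0,0],[-2,4,0],0],[[0,0,0],[-1,4,0],0],[[0,0,0],[-1,3,0],0],[[0,0,0],[0,0,0],0],[[0,0,0],[0,0,0],0]]'
python3 - <<'E'
from plan import *
rod()
im=ctrl.get_image('wrist');save(im,'w7.png')
E
```

```text
t: 10.77
ee_pos: [481.8, -34.9, 78.4]
orientation: [2.323, 2.101, 0.035]
ft_force: [-1.8, 1.9, 0.8]
width: 0.5
stand xy [-23.2 -51.9] r 56.9 z 78.4 f [-1.8  1.9  0.8] rod angle if touching [np.float64(262.9)]
```

View pics/w7.png

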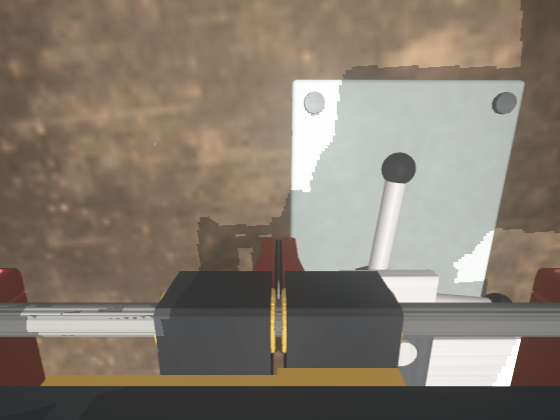

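```bash
python3 -m handwheel '[[[0,0,0],[0,-4,-4],0],[[0,0,0],[0,-5,-10],0],[[0,0,0],[0,-4,-15],0],[[0,0,0],[0,0,-20],0],[[0,0,0],[0,0,-20],0],[[0,0,0],[0,0,-20],0],[[0,0,0],[0,0,-20],1],[[0,0,0],[0,0,-15],1],[[0,0,0],[0,0,-6],1],[[0,0,0],[0,0,0],1]]'
python3 - <<'E'
from plan import *
x,y=stw(65,55)
plan([(x,y,240,-0.102)],[14],1)
E
```

```text
t: 11.65
ee_pos: [463.5, -34.8, 220.4]
orientation: [2.314, 2.098, 0.042]
ft_force: [0.4, -0.3, 0.1]
width: 23.9
t 11.65 p [463.5 -34.8 220.4] yaw 1.473 f [ 0.4 -0.3  0.1] w 23.91988443036852 q [-0.11  0.19  2.    0.01  0.92 -1.59]
[[0.001,-0.002,0.112],[7.7,7.7,-1.1],1],
[[0.001,-0.002,0.112],[8.6,6.8,-1.1],1],
[[0.001,-0.002,0.112],[9.3,5.8,-1.2],1],
[[0.001,-0.002,0.112],[9.8,4.7,-1.2],1],
[[0.001,-0.002,0.112],[10.3,3.5,-1.2],1],
[[0.001,-0.002,0.112],[10.6,2.4,-1.2],1],
[[0.001,-0.002,0.112],[10.8,1.2,-1.3],1],
[[0.001,-0.002,0.112],[10.9,-0.1,-1.3],1],
[[0.001,-0.002,0.112],[10.8,-1.3,-1.3],1],
[[0.001,-0.002,0.112],[10.6,-2.5,-1.3],1],
[[0.001,-0.002,0.112],[10.2,-3.7,-1.4],1],
[[0.001,-0.002,0.112],[9.8,-4.8,-1.4],1],
[[0.001,-0.002,0.112],[9.2,-5.9,-1.4],1],
[[0.001,-0.002,0.112],[8.4,-6.9,-1.4],1],
```

```bash
python3 -m handwheel '[[[0.001,-0.002,0.112],[8,8,-1],1],[[0.001,-0.002,0.112],[9,7,-1],1],[[0.001,-0.002,0.112],[9,6,-1],1],[[0.001,-0.002,0.112],[10,5,-1],1],[[0.001,-0.002,0.112],[10,4,-1],1],[[0.001,-0.002,0.112],[11,2,-1],1],[[0.001,-0.002,0.112],[11,1,-1],1],[[0.001,-0.002,0.112],[11,0,-1],1],[[0.001,-0.002,0.1],[11,-1,-1],1],[[0.001,-0.002,0.08],[9,-2,-1],1]]'
python3 - <<'E'
from plan import *
x,y=stw(65,55)
plan([(x,y,240,-0.102)],[5],1)
E
```

```text
t: 12.48
ee_pos: [545.6, 34.6, 226.6]
orientation: [3.088, 0.539, 0.007]
ft_force: [-0.9, -0.6, 0.4]
width: 87.1
t 12.4833 p [545.6  34.6 226.6] yaw 0.346 f [-0.9 -0.6  0.4] w 87.14016663153662 q [ 0.05  0.31  1.81 -0.01  1.01 -0.3 ]
[[0.001,-0.001,0.09],[8.5,-2.9,-2.7],1],
[[0.001,-0.001,0.09],[8.2,-3.6,-2.7],1],
[[0.001,-0.001,0.09],[7.8,-4.3,-2.7],1],
[[0.001,-0.001,0.09],[7.4,-5.0,-2.7],1],
[[0.001,-0.001,0.09],[6.9,-5.7,-2.7],1],
```

```bash
python3 -m handwheel '[[[0.001,-0.001,0.09],[8,-3,-2],1],[[0.001,-0.001,0.09],[8,-4,-2],1],[[0.001,-0.001,0.09],[7,-4,-2],1],[[0.001,-0.001,0.08],[6,-5,-2],1],[[0.001,-0.001,0.05],[4,-4,-2],1],[[0,0,0.02],[2,-2,0],1],[[0,0,0],[0,0,0],1],[[0,0,0],[0,0,0],1],[[0,0,0],[0,0,0],1],[[0,0,0],[0,0,0],1]]'
python3 - <<'E'
from plan import *
x,y=stw(65,55)
plan([(x,y,116,-0.102)],[5],1)
im=ctrl.get_image('wrist');save(im,'w8.png')
it=ctrl.get_image('top');overlay(it,ST,(200,160,315,310),5,'t8.png')
isc=ctrl.get_image('scene');overlay(isc,ST,(160,115,320,275),5,'s8.png')
for n,i in(('w',im),('t',it),('s',isc)):
  for d in ctrl.spot_point(i,'channel')[:3]: 
    w=c2w(i,d['position']); print(n,d['score'],w,w2s(w))
E
```

```text
t: 13.32
ee_pos: [574.4, 64.3, 227.2]
orientation: [3.134, -0.151, -0.019]
ft_force: [-1.0, -0.3, 0.4]
width: 87.8
t 13.3167 p [574.4  64.3 227.2] yaw -0.096 f [-1.  -0.3  0.4] w 87.75039685162741 q [ 0.09  0.36  1.73 -0.    1.06  0.19]
[[0.001,0.002,0.001],[1.5,0.1,22.2],1],
[[0.001,0.002,0.001],[1.5,0.1,22.2],1],
[[0.001,0.002,0.001],[1.4,0.2,22.2],1],
[[0.001,0.002,0.001],[1.4,0.2,22.2],1],
[[0.001,0.002,0.001],[1.3,0.2,22.2],1],
w 0.97 [579.62326158  57.7798775   99.80583945] [64.64535579 50.22331127]
w 0.75 [796.01624737 131.98459897  -1.53322022] [272.35787691 146.07618579]
w 0.63 [787.75959575 -94.17620941  -5.19470366] [287.17256182 -79.7498726 ]
t 0.8 [798.63727478 131.46663837   1.00144379] [275.01802198 145.82779875]
t 0.71 [784.48401579 -91.50143839  -0.96375507] [283.64165285 -77.4225338 ]
t 0.58 [409.65454419 206.08502015   0.82143781] [-119.54085841  180.45087643]
s 0.89 [580.85332352  61.77931163 104.10381777] [65.46178922 54.32720725]
s 0.73 [801.60783224 133.51123306   3.67658874] [277.76495276 148.16423842]
```

View pics/w8.png

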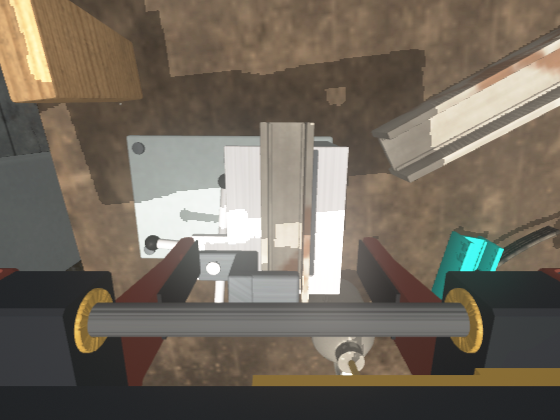

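View pics/t8.png

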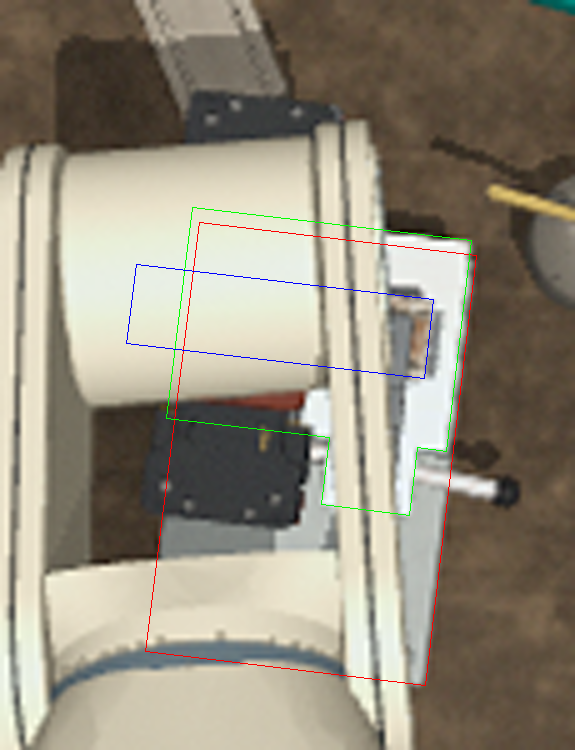

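View pics/s8.png

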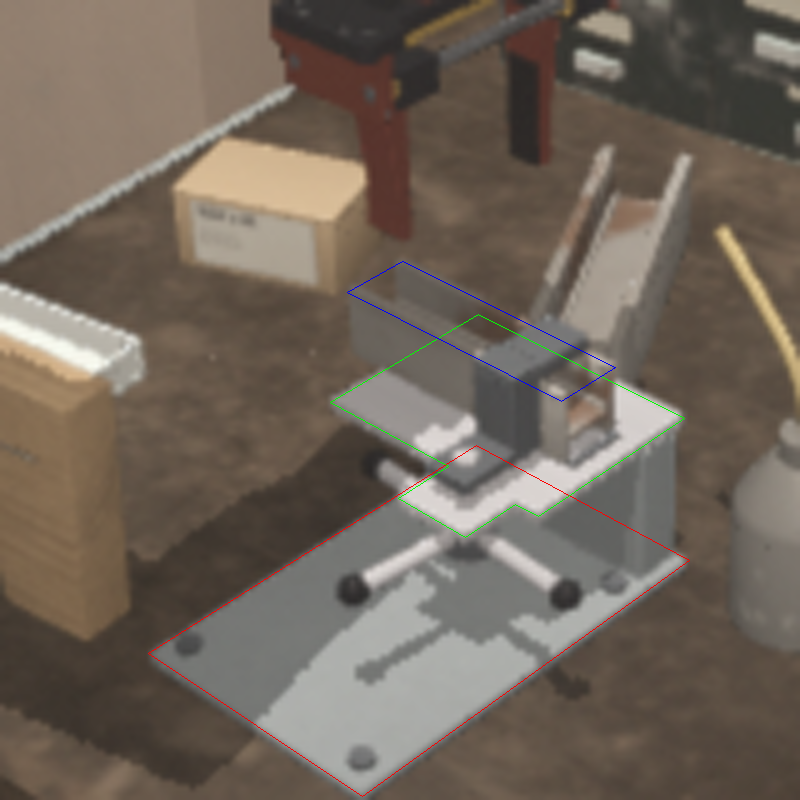

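```bash
python3 - <<'E'
from plan import *
isc=ctrl.get_image('scene')
for uv in [(352,589),(565,593),(380,466)]:
    s=w2s(ray(isc,np.array(uv)/5-.5+[160,115],77)); print(np.hypot(*s),np.degrees(np.arctan2(s[1],s[0])))
E
python3 -m handwheel '[[[0.001,0.002,0],[3,0,5],1],[[0.001,0.002,0],[2,0,12],1],[[0.001,0.002,0],[1,0,17],1],[[0.001,0.002,0],[0,0,18],1],[[0.001,0.002,0],[0,0,15],1],[[0,0,0],[0,0,12],1],[[0,0,0],[0,0,8],1],[[0,0,0],[0,0,4],1],[[0,0,0],[0,0,1],1],[[0,0,0],[0,0,0],1]]'
python3 - <<'E'
from plan import *
x,y=stw(65,55)
plan([(x,y,117,-0.102)],[1],1)
E
```

```text
70.55798500600932 171.2194889437751
68.03890687465314 -93.28128477780098
72.84888141401049 82.8223606265235
t: 14.5
ee_pos: [583.8, 63.5, 131.5]
orientation: [-3.136, 0.152, -0.009]
ft_force: [1.0, 0.3, 0.6]
width: 87.6
t 14.5 p [583.8  63.5 131.5] yaw -0.097 f [1.  0.3 0.6] w 87.60318534155863 q [0.09 0.5  1.78 0.   0.86 0.18]
[[-0.002,-0.005,0.005],[-3.4,1.3,14.5],1],
```

```bash
python3 -m handwheel '[[[0,-0.003,0.002],[-1,0,3],1],[[0,-0.002,0.002],[-1,0,4],1],[[0,0,0],[-1,0,4],1],[[0,0,0],[0,0,2],1],[[0,0,0],[0,0,0],0.6],[[0,0,0],[0,0,0],0.3],[[0,0,0],[0,0,0],0.1],[[0,0,0],[0,0,0],0.1],[[0,0,0],[0,0,0],0.1],[[0,0,0],[0,0,0],0.1]]'
python3 - <<'E'
from plan import *
x,y=stw(65,55)
plan([(x,y,117,-0.102)],[1],1)
E
```

```text
t: 15.33
ee_pos: [582.7, 64.1, 120.2]
orientation: [-3.135, 0.158, -0.008]
ft_force: [0.3, 0.5, 0.9]
width: 51.1
t 15.3333 p [582.7  64.1 120.2] yaw -0.101 f [0.3 0.5 0.9] w 51.10950903347989 q [0.09 0.51 1.79 0.   0.83 0.19]
[[-0.003,-0.005,0.001],[-2.0,1.8,3.2],1],
```

```bash
python3 -m handwheel '[[[0,0,0],[-1,0,2],0.4],[[0,0,0],[-1,0,1],0.3],[[0,0,0],[0,0,0],0],[[0,0,0],[0,0,0],0],[[0,0,0],[0,0,0],0],[[0,0,0],[0,0,0],0],[[0,0,0],[0,0,0],0],[[0,0,0],[0,0,0],0],[[0,0,0],[0,0,0],0],[[0,0,0],[0,0,0],0]]'
python3 - <<'E'
from plan import *
x,y=stw(65,55)
plan([(x,y,117,-0.102)],[1],0)
im=ctrl.get_image('wrist');save(im,'w9.png')
E
```

```text
t: 16.17
ee_pos: [580.0, 64.3, 117.5]
orientation: [-3.135, 0.158, -0.007]
ft_force: [-0.3, 0.6, 2.1]
width: 39.7
t 16.1667 p [580.   64.3 117.5] yaw -0.101 f [-0.3  0.6  2.1] w 39.72960165726573 q [0.09 0.51 1.8  0.   0.83 0.19]
[[-0.003,-0.004,0.001],[0.6,1.7,0.5],0],
```

View pics/w9.png

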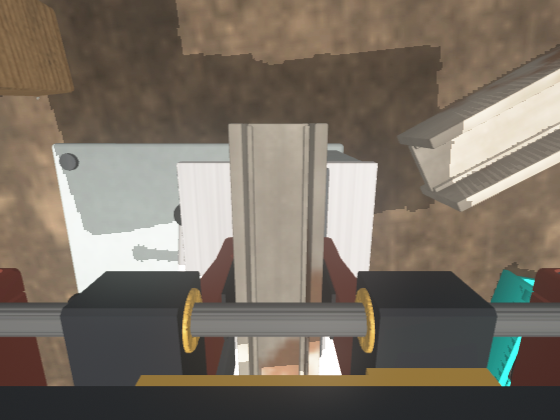

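```bash
python3 -m handwheel '[[[0,0,0],[0,0,-1],0],[[0,0,0],[0,0,-1],0],[[0,0,0],[0,0,-0.5],0],[[0,0,0],[0,-2,0],0],[[0,0,0],[0,-4,0],0],[[0,0,0],[0,-6,0],0],[[0,0,0],[0,-8,0],0],[[0,0,0],[0,-8,0],0],[[0,0,0],[0,-8,0],0],[[0,0,0],[0,-8,0],0]]'
python3 - <<'E'
from plan import *
plan([],[],0); print(w2s(ctrl.get_obs()['ee_pos']))
E
```

```text
t: 17.05
ee_pos: [582.4, 110.3, 117.5]
orientation: [-3.137, 0.161, 0.001]
ft_force: [0.5, -1.0, -5.0]
width: 39.5
t 17.05 p [582.4 110.3 117.5] yaw -0.103 f [ 0.5 -1.  -5. ] w 39.49738966223178 q [0.17 0.53 1.77 0.   0.84 0.27]
[ 62.09217179 102.78973261]
```

```bash
python3 -m handwheel '[[[0,0,0],[0,-9,0],0],[[0,0,0],[0,-10,0],0],[[0,0,0],[0,-10,0],0],[[0,0,0],[0,-8,-1],0],[[0,0,0],[0,-5,-5],0],[[0,0,0],[0,-2,-12],0],[[0,0,0],[0,0,-18],0],[[0,0,0],[0,0,-22],0],[[0,0,0],[0,0,-20],0],[[0,0,0],[0,0,-12],0]]'
python3 - <<'E'
from plan import *
plan([],[],0); print(w2s(ctrl.get_obs()['ee_pos']))
im=ctrl.get_image('scene');save(im,'s10.png')
it=ctrl.get_image('top');overlay(it,None,(95,205,205,315),5,'t10.png')
for n,i in(('t',it),('s',im)):
  for q in('tray','block'):
    for d in ctrl.spot_point(i,q)[:1]: print(n,q,d['score'],c2w(i,d['position']))
E
```

```text
t: 17.88
ee_pos: [583.6, 163.1, 209.2]
orientation: [3.137, -0.154, -0.017]
ft_force: [1.3, 1.0, -6.1]
width: 39.6
t 17.8833 p [583.6 163.1 209.2] yaw -0.098 f [ 1.3  1.  -6.1] w 39.63718323669487 q [0.25 0.42 1.68 0.   1.04 0.35]
[ 57.91966738 155.45271999]
t tray 0.56 [478.88761114 389.14405355   4.16250488]
s tray 0.81 [480.61708535 386.18106601   1.90573408]
s block 0.58 [4.17655567e+02 2.06259403e+02 2.05042987e-01]
```

View pics/s10.png

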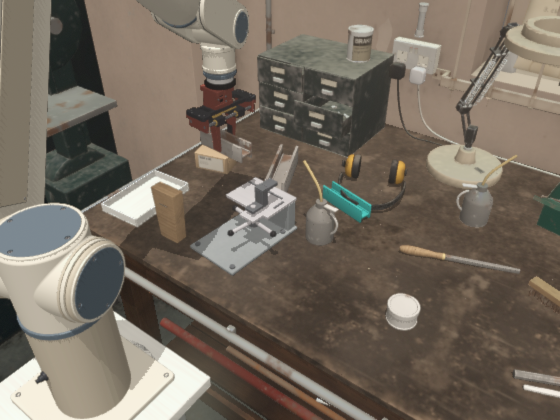

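View pics/t10.png

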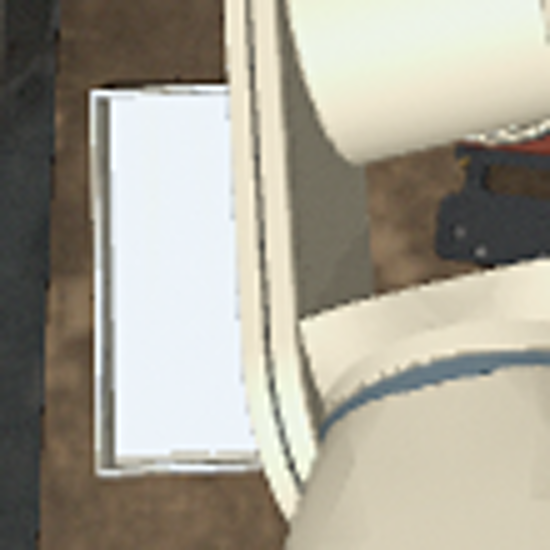

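Run:
```python
from plan import *
it=ctrl.get_image('top')
a=ray(it,np.array((90,90))/5-.5+[95,205],25);b=ray(it,np.array((97,475))/5-.5+[95,205],25);print(a,b,a-b,np.arctan2((a-b)[1],(a-b)[0]))
I=cv2.imread('pics/top0.png');cv2.imwrite('pics/t0z.png',cv2.resize(I[205:315,95:205],None,fx=5,fy=5,interpolation=cv2.INTER_CUBIC))
```

```text
[582.76418301 461.06706452  25.        ] [372.76603075 449.14732535  25.        ] [209.99815226  11.91973917   0.        ] 0.05670032142887979
```

View pics/t0z.png

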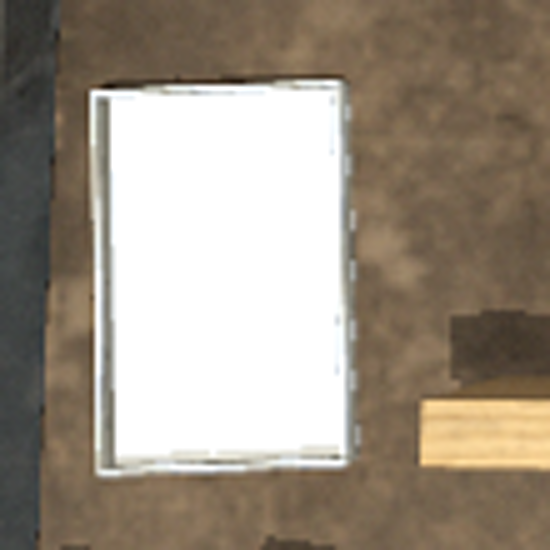

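Run:
```python
from plan import *
it=ctrl.get_image('top')
P=[ray(it,np.array(q)/5-.5+[95,205],25)[:2] for q in [(90,90),(345,80),(352,463),(97,475)]]
P=np.array(P);print(P,P.mean(0)); 
for i,j in((3,0),(2,1),(1,0),(2,3)):
    d=P[j]-P[i];print(np.hypot(*d),np.arctan2(d[1],d[0]))
plan([(481,387,209,1.57+.045)],[16],0)
```

```text
[[582.76418301 461.06706452]
 [590.57791386 320.97714352]
 [381.43421322 310.4826742 ]
 [372.76603075 449.14732535]] [481.88558521 385.4185519 ]
210.3361693454514 0.05670032142887979
209.40683227142736 0.05013622072837679
140.30766320309846 1.6265151321446358
138.93531899868745 1.6332269305960647
t 18.2833 p [582.2 162.7 204.9] yaw -0.098 f [-0.7  0.5 -6. ] w 39.64647541434361 q [0.25 0.43 1.69 0.   1.04 0.35]
[[-0.001,0.001,-0.107],[-7.7,-13.3,-0.2],0],
[[-0.001,0.001,-0.107],[-6.2,-14.1,-0.2],0],
[[-0.001,0.001,-0.107],[-4.7,-14.7,-0.2],0],
[[-0.001,0.001,-0.107],[-3.1,-15.1,-0.2],0],
[[-0.001,0.001,-0.107],[-1.4,-15.3,-0.2],0],
[[-0.001,0.001,-0.107],[0.2,-15.4,-0.2],0],
[[-0.001,0.001,-0.107],[1.8,-15.3,-0.3],0],
[[-0.001,0.001,-0.107],[3.5,-15.0,-0.3],0],
[[-0.001,0.001,-0.107],[5.0,-14.5,-0.3],0],
[[-0.001,0.001,-0.107],[6.6,-13.9,-0.3],0],
[[-0.001,0.001,-0.107],[8.0,-13.1,-0.3],0],
[[-0.001,0.001,-0.107],[9.4,-12.2,-0.3],0],
[[-0.001,0.001,-0.107],[10.6,-11.1,-0.3],0],
[[-0.001,0.001,-0.107],[11.8,-9.9,-0.3],0],
[[-0.001,0.001,-0.107],[12.7,-8.6,-0.3],0],
[[-0.001,0.001,-0.107],[13.6,-7.2,-0.3],0],
```

```bash
python3 -m handwheel '[[[0,0,-0.1],[-7,-13,0],0],[[0,0,-0.107],[-6,-14,0],0],[[0,0,-0.107],[-5,-14,0],0],[[0,0,-0.107],[-3,-15,0],0],[[0,0,-0.107],[-2,-15,0],0],[[0,0,-0.107],[0,-15,0],0],[[0,0,-0.107],[2,-15,0],0],[[0,0,-0.107],[3,-15,0],0],[[0,0,-0.107],[5,-14,0],0],[[0,0,-0.107],[6,-14,0],0]]'
python3 - <<'E'
from plan import *
plan([(481,387,209,1.57+.055)],[6],0)
E
```

```text
t: 19.12
ee_pos: [512.3, 299.4, 195.5]
orientation: [-2.745, -1.512, 0.048]
ft_force: [0.2, 0.8, -6.2]
width: 40.0
t 19.1167 p [512.3 299.4 195.5] yaw 1.007 f [ 0.2  0.8 -6.2] w 40.03755508179231 q [ 0.51  0.43  1.71  0.01  1.03 -0.51]
[[-0.005,0.003,-0.103],[9.5,-12.3,-2.2],0],
[[-0.005,0.003,-0.103],[10.7,-11.2,-2.2],0],
[[-0.005,0.003,-0.103],[11.8,-10.0,-2.3],0],
[[-0.005,0.003,-0.103],[12.8,-8.8,-2.3],0],
[[-0.005,0.003,-0.103],[13.6,-7.4,-2.3],0],
[[-0.005,0.003,-0.103],[14.3,-5.9,-2.3],0],
```

```bash
python3 -m handwheel '[[[-0.005,0.003,-0.103],[9,-12,0],0],[[-0.005,0.003,-0.103],[11,-11,0],0],[[-0.005,0.003,-0.1],[11,-10,0],0],[[-0.005,0.003,-0.09],[11,-8,0],0],[[-0.005,0.003,-0.07],[10,-7,0],0],[[-0.003,0,-0.04],[6,-4,0],0],[[0,0,-0.02],[3,-2,0],0],[[0,0,0],[0,0,0],0],[[0,0,0],[0,0,0],0],[[0,0,0],[0,0,0],0]]'
python3 - <<'E'
from plan import *
plan([(481,387,120,1.57+.055)],[1],0)
E
```

```text
t: 19.95
ee_pos: [473.5, 378.2, 186.2]
orientation: [-2.226, -2.217, 0.024]
ft_force: [-0.1, -0.3, -6.9]
width: 39.9
t 19.95 p [473.5 378.2 186.2] yaw 1.567 f [-0.1 -0.3 -6.9] w 39.895287824587804 q [ 0.66  0.45  1.7  -0.    1.01 -0.91]
[[-0.011,0.01,-0.058],[9.5,8.2,66.0],0],
```

```bash
python3 -m handwheel '[[[-0.002,0.002,-0.012],[2,2,5],0],[[-0.002,0.002,-0.012],[2,2,12],0],[[-0.002,0.002,-0.012],[2,2,16],0],[[-0.002,0.002,-0.01],[1,1,18],0],[[-0.002,0.002,-0.01],[1,1,18],0],[[0,0,0],[0,0,15],0],[[0,0,0],[0,0,10],0],[[0,0,0],[0,0,5],0],[[0,0,0],[0,0,2],0],[[0,0,0],[0,0,0],0]]'
python3 - <<'E'
from plan import *
plan([(481,387,20.5,1.57+.055)],[1],0)
im=ctrl.get_image('wrist');save(im,'w11.png')
im=ctrl.get_image('scene');overlay(im,None,(90,90,240,240),5,'s11.png')
E
```

```text
t: 20.78
ee_pos: [485.3, 383.7, 75.4]
orientation: [-2.164, -2.277, -0.002]
ft_force: [-0.1, -0.0, -5.7]
width: 39.6
t 20.7833 p [485.3 383.7  75.4] yaw 1.622 f [-0.1 -0.  -5.7] w 39.64170599998057 q [ 0.65  0.62  1.73  0.    0.79 -0.97]
[[0.001,-0.001,-0.003],[3.4,-4.2,54.9],0],
```

View pics/w11.png

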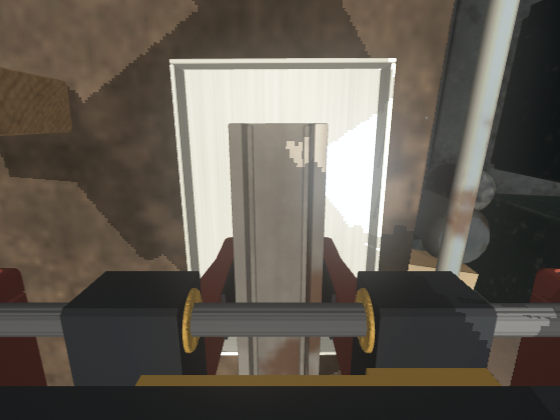

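View pics/s11.png

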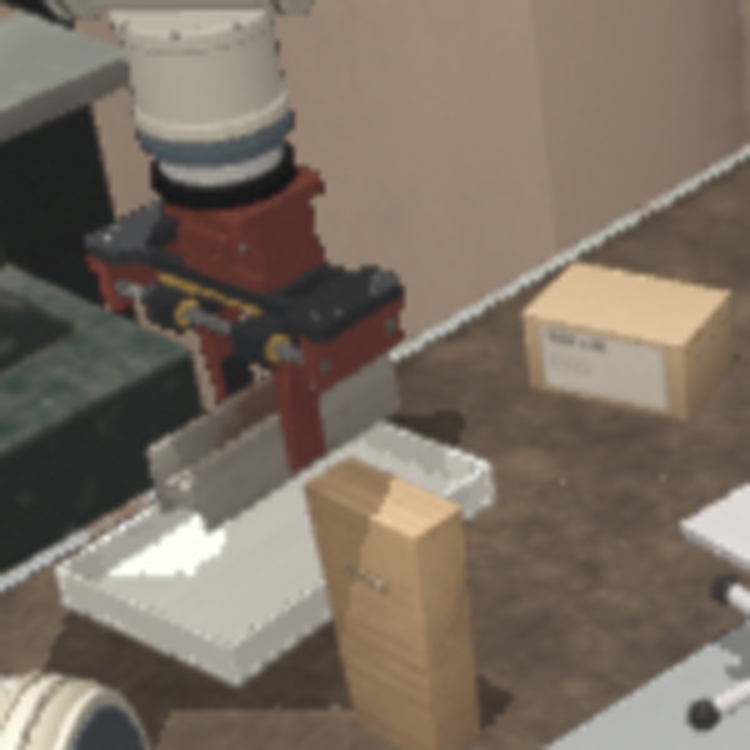

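```bash
python3 -m handwheel '[[[0,0,0],[1,-1,5],0],[[0,0,0],[1,-1,8],0],[[0,0,0],[0,-1,9],0],[[0,0,0],[0,0,8],0],[[0,0,0],[0,0,6],0],[[0,0,0],[0,0,4],0],[[0,0,0],[0,0,2],0],[[0,0,0],[0,0,1],0],[[0,0,0],[0,0,0],0],[[0,0,0],[0,0,0],0]]'
python3 - <<'E'
from plan import *
plan([(481,387,20.5,1.57+.055)],[1],0)
E
```

```text
t: 21.72
ee_pos: [483.9, 387.9, 31.2]
orientation: [2.163, 2.277, 0.012]
ft_force: [0.3, -0.0, -5.6]
width: 39.9
t 21.7167 p [483.9 387.9  31.2] yaw 1.622 f [ 0.3 -0.  -5.6] w 39.87442767507661 q [ 0.66  0.68  1.74  0.    0.71 -0.97]
[[0.006,-0.005,-0.003],[-0.8,-3.0,10.7],0],
```

```bash
python3 -m handwheel '[[[0.003,-0.002,0],[0,0,2],0],[[0.003,-0.002,0],[0,0,2],0],[[0,0,0],[0,0,2],0],[[0,0,0],[0,0,1.5],0],[[0,0,0],[0,0,1],0],[[0,0,0],[0,0,1],0],[[0,0,0],[0,0,0.5],0],[[0,0,0],[0,0,0.5],0],[[0,0,0],[0,0,0.5],0],[[0,0,0],[0,0,0],0]]'
python3 - <<'E'
from plan import *
plan([(481,387,20.5,1.57+.055)],[1],0)
E
```

```text
t: 22.55
ee_pos: [485.0, 388.6, 20.7]
orientation: [-2.164, -2.278, -0.004]
ft_force: [0.0, 0.3, -6.0]
width: 39.7
t 22.55 p [485.  388.6  20.7] yaw 1.622 f [ 0.   0.3 -6. ] w 39.746638427813664 q [ 0.66  0.7   1.73  0.    0.7  -0.97]
[[0.002,-0.002,-0.003],[-1.4,-4.1,0.1],0],
```

Still carrying full weight; ease down in 0.7 mm rows until the force changes.

```bash
python3 -m handwheel '[[[0,0,0],[0,0,0.5],0],[[0,0,0],[0,0,0.5],0],[[0,0,0],[0,0,0.5],0],[[0,0,0],[0,0,0.5],0],[[0,0,0],[0,0,0.5],0],[[0,0,0],[0,0,0],0],[[0,0,0],[0,0,0],0],[[0,0,0],[0,0,0],0],[[0,0,0],[0,0,0],0],[[0,0,0],[0,0,0],0]]'
python3 - <<'E'
from plan import *
plan([],[],0)
E
```

```text
t: 23.38
ee_pos: [485.1, 388.6, 20.5]
orientation: [-2.164, -2.278, -0.004]
ft_force: [-1.5, -2.0, 1.9]
width: 39.9
t 23.3833 p [485.1 388.6  20.5] yaw 1.622 f [-1.5 -2.   1.9] w 39.90718936990044 q [ 0.66  0.7   1.73  0.    0.7  -0.97]
```

```bash
python3 -m handwheel '[[[0,0,0],[0,0,0],0.5],[[0,0,0],[0,0,0],0.6],[[0,0,0],[0,0,0],0.7],[[0,0,0],[0,0,0],0.75],[[0,0,0],[0,0,0],0.75],[[0,0,0],[0,0,-3],0.75],[[0,0,0],[0,0,-10],0.75],[[0,0,0],[0,0,-20],0.75],[[0,0,0],[0,0,-30],0.75],[[0,0,0],[0,0,-35],0.75]]'
python3 -m handwheel '[[[0,0,0],[0,0,-35],0.75],[[0,0,0],[0,0,-35],0.75],[[0,0,0],[0,0,-35],0.75],[[0,0,0],[0,-15,-25],0.75],[[0,0,0],[0,-30,-10],0.75],[[0,0,0],[0,-20,0],0.75],[[0,0,0],[0,-10,0],0.75],[[0,0,0],[0,0,0],0.75],[[0,0,0],[0,0,0],0.75],[[0,0,0],[0,0,0],0.75]]'
python3 - <<'E'
from plan import *
plan([],[],0)
im=ctrl.get_image('scene');save(im,'s12.png');it=ctrl.get_image('top');save(it,'t12.png');iw=ctrl.get_image('wrist');save(iw,'w12.png')
for n,i in(('t',it),('s',im),('w',iw)):
  for q in('channel','tray','block','tin','oil_can'):
    for d in ctrl.spot_point(i,q)[:2]: print(n,q,d['score'],np.round(c2w(i,d['position'])))
E
```

```text
t: 24.22
ee_pos: [483.2, 387.1, 116.7]
orientation: [-2.163, -2.277, 0.006]
ft_force: [0.2, 0.1, -0.6]
width: 65.9
t: 25.05
ee_pos: [409.5, 385.0, 280.7]
orientation: [2.163, 2.276, 0.03]
ft_force: [0.3, 0.6, -0.7]
width: 66.0
t 25.05 p [409.5 385.  280.7] yaw 1.621 f [ 0.3  0.6 -0.7] w 65.9719343241589 q [ 0.73  0.27  1.74 -0.    1.12 -0.89]
t channel 0.96 [795. 131.   4.]
t channel 0.62 [496. 392.   6.]
t tray 0.96 [481. 392.   1.]
t block 0.83 [412. 205.   0.]
t tin 0.76 [ 501. -394.    3.]
t oil_can 0.69 [633. -97.   2.]
s channel 0.66 [798. 135.   1.]
s channel 0.57 [783. -95.  -1.]
s tray 0.58 [485. 385.   1.]
s block 0.97 [414. 207.   2.]
s tin 0.75 [ 500. -389.    1.]
s tin 0.36 [ 635. -103.    5.]
s oil_can 0.71 [ 633. -101.    2.]
w channel 0.68 [489. 386.   5.]
w tray 0.56 [481. 389.   2.]
w block 0.97 [410. 208.  -3.]
```

View pics/s12.png

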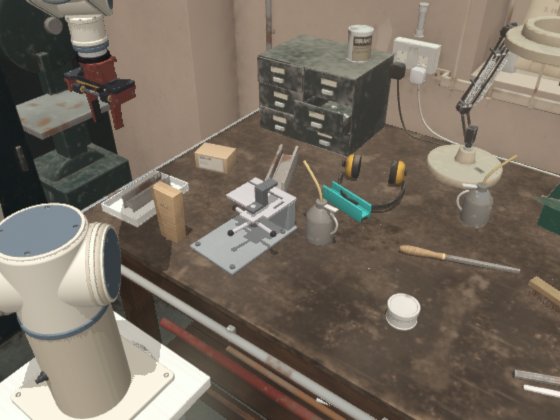

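View pics/w12.png

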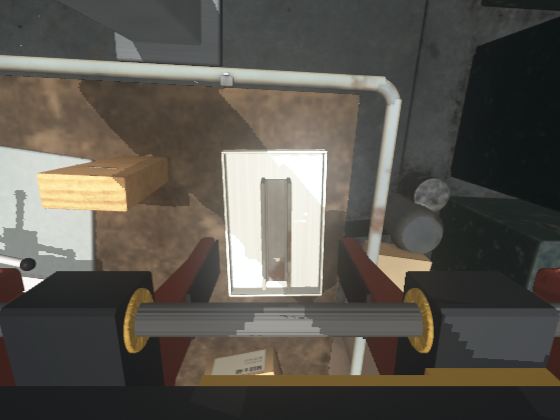

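```bash
python3 -c "
from workcell import ctrl
print(ctrl.close_job())"
```

```text
the job is handed in; nothing more can be done
None
```

The channel is out from under the strap and lying in the tray, the same way up. I handed the job in at about 25 s.

- **Knob:** it loosens counter-clockwise seen from above; the first push that way turned it at about 2.7 N. I backed it off in two strokes by about 215° (3.75 rad). The arm angles measured in the scene image agree with the finger positions to within a few degrees.
- **Channel:** with the knob loose, I gripped it, eased it about 90 mm to the stand's left until it was well clear of the nose, then lifted it. The wrist force showed its weight while it was held. When I lowered it, the reading went from −6 N to +2 N with the tool at the height expected for the tray floor, so it is resting there.
- **Last pictures:** the channel lies inside the walls near the tray's centre, about 8 mm off along the tray by the wrist camera's estimate. The oil can, block and tin are where they were, within a few millimetres, and the arm is well clear of everything.
- **Check that disagreed:** in the last scene-camera picture, the network's two best reports for the channel were the look-alikes behind the stand. The top and wrist cameras found it in the tray at about (490–496, 386–392).

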